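# Park the kitchen scale on the charger under the riser

## Task

Put the flat steel kitchen scale away on its charger: push it along the worktop, always flat on its feet, in under the low wooden riser and square to it, until it presses in the sprung charging bar somewhere at the back and stays resting against it when you let go. Push gently, do not ram the riser or the bar (it is rigid at the end of its short travel), and leave the jam jar, salt shaker, onion and the spice jars standing where they are.

Things in the scene. Friction and masses are not known exactly. Their poses are not given: they have to be found in the camera images.
- scale: Flat steel kitchen scale, 150 (its x) x 160 (its y) x 44 mm high, 0.65 to 1.0 kg, on four 4 mm feet; its upright edge runs from 4 to 40 mm height on all sides. Too wide to grasp: push it by its edges (2 to 10 N). Origin at the centre of its underside, z up; at yaw 0 its x points away from the robot. Starts on the worktop left of the riser's mouth.
- riser: Low wooden shelf fixed to the worktop, 240 deep (its x) x 236 wide (its y) x 146 mm high: top board on two side panels, 196 mm clear between them, 130 mm clear under the board, open at the front (-x). Origin at the centre of its underside; x points from the open mouth inward. More than 30 N between scale and riser (with its bar), or arm and riser, counts as ramming.
- mouth (a point): Middle of the riser's open front, on the worktop below the front edge of its top board (riser x = -120 mm; the side panels begin 6 mm farther in). Axes as the riser's. Parked, the scale's near edge is 7 to 49 mm inside this edge, so the fingertips must reach in under the board, the hand tilted with its fingers pointing inward.
- bar_middle (a point): Middle of the range where the charging bar may stand (riser x = 55 mm), NOT where it stands. The black bar, part of the riser, 130 wide, 38 mm high, centred at the back, was set by hand: its sprung grey front strip (104 mm wide) is 18 mm nearer to 18 mm farther than this. The strip gives 6 mm with 0.8 to 1.7 N (the scale's friction holds it pressed), then it is rigid: a sudden rise of force.
- jam_jar: Jam jar, 65 mm across, 94 mm high, standing free on the worktop right of the riser's mouth; to be left alone. Origin at the centre of its underside.
- salt_shaker: Salt shaker with grey cap, 44 mm across, 90 mm high, on the worktop left of the riser; to be left alone. Origin at the centre of its underside.
- onion: Onion, 82 mm across, 94 mm high, on the worktop at the left, in front of the microwave (fixed, 257 mm high, from y = 0.03 m leftward; its front with the door handle reaches forward to x = 0.53 m: keep the hand clear of it); to be left alone. Origin at its underside.
- spice_a: Spice jar with dark cap, 41 mm across, 105 mm high, standing on the rear left of the riser's top board; to be left alone. Origin at the centre of its underside.
- spice_b: Spice jar with dark cap, 41 mm across, 105 mm high, standing on the rear right of the riser's top board; to be left alone. Origin at the centre of its underside.

How it is judged:
At the end, for the whole second after the job is handed in: The scale stands flat and at rest on the worktop under the riser, between its side panels (within 30 mm of its middle line), square to it within 0.12 rad, its near edge inside the board's front edge, and rests against the sprung charging bar (more than 0.3 N between scale and riser) (contact force between scale and riser above 0.3 N and x of scale in the frame of riser above -0.045 m and y of scale in the frame of riser between -0.03 and 0.03 m and angle between the x axis of scale and the x axis of riser, either way round below 0.12 rad and angle between scale's own z axis and vertical below 0.05 rad and height (world z) of scale below 0.01 m and linear speed of scale below 0.01 m/s); the robot touches nothing.
It fails at once if the scale is rammed against the riser or the charging bar (over 30 N) (contact force between scale and riser above 30 N).
It fails at once if the hand or arm hits the riser hard (over 30 N) (contact force between the arm and riser above 30 N).
It fails at once if the scale is lifted or tipped (angle between scale's own z axis and vertical above 0.2 rad or height (world z) of scale above 0.03 m).
It fails at once if the jam jar, salt shaker, onion or a spice jar is shoved (over 30 mm) or knocked over (distance of any of jam_jar, salt_shaker, onion, spice_a, spice_b from where it was at the start of the episode above 0.03 m or angle between any of jam_jar, salt_shaker, onion, spice_a, spice_b's own z axis and vertical above 0.5 rad).
It also fails if it takes over 72 s, if anything falls off the work surface, if the arm or the gripper's body presses on something with over 40 N, if the wrist force passes 120 N, or if a joint passes its speed limit or range.

## Robot

A 7-joint arm with a two-finger parallel gripper is mounted at the origin on a cart in front of the work surface, level with it; the furniture and walls round the work are solid. World frame = base frame: x ahead of the robot, y to its left, z up, the work surface at z = 0. Lengths are in m, angles in rad, forces in N, time in s.
With the tool pointing down it reaches from about 0.425 to 0.925 m from the base axis. Payload 6.8 kg.
Tool frame: the origin (TCP) lies at the very end of the fingers, on their centre line; the grasp point (between the pads) lies 19 mm behind it; z points along the fingers, y is the line along which they close (so a half turn about z gives the same grasp; the last joint's range is limited). The gripper opens to 85 mm and grips with 20 to 120 N. Pads are 22 mm wide; open, the fingers measure 114 mm over their backs; the gripper's body (76 mm by 85 mm) begins 54 mm behind the grasp point. The pads swing forward as they close: fully open they stand 13 mm farther back than shut.
Start: joints at [1.213, 0.477, 0.022, 1.555, -0.011, 1.109, -0.083], TCP at [0.167, -0.654, 0.231] pointing down, gripper open.
Joint ranges: [-2.96, 2.96], [-0.34, 2.1], [-1.41, 1.46], [0.24, 2.44], [-1.37, 4.51], [0.17, 1.92], [-2.96, 2.96]. Speed limits (rad/s): [2.39, 2.39, 3.14, 3.14, 3.14, 3.14, 3.14].

## Interface

Orientations are given as a rotation vector (axis times angle).
In Python, from bench import r gives the robot as it stands.
- The arm moves only by the tool play_rows, never from a script. Its argument "targets" is text: rows parted by semicolons, each of 5 numbers parted by spaces: the closure, from -1 (fully open) to 1 (shut), then the shift along the tool's x, y, z in m, then the turn about the tool's z in rad. In form: gripper dx dy dz spin; .... A call has 1 to 8 rows; each row is the pose to reach, as a shift and turn from the pose commanded when the call began, along the tool's axes at that moment; what a row does not reach only later rows make up. A row lasts 1/12 s, in which the tool goes at most 41.7 mm and 7.16 degrees, less where a joint would pass 70% of its speed; a pose out of reach is approached as far as the arm can. A call with a gripper value outside its range is refused whole. The fingers move at their own pace and stop on an object; "squeeze" is the grip in N (left out, the last holds). Time passes only in rows, so rows that repeat a pose let the fingers close. It gives the time, the measured TCP pose, the force, the opening and the grip force at its end, in the units of the state.
- r.get_obs(): the state, without advancing time (a new reading comes with each control period).
- r.grab_frame(name): name is "scene" or "side" or "wrist"; returns the picture (384x512x3 uint8, red, green, blue); there is no depth.
- r.camera_info(name): a dict with "fov_y" (degrees; the focal length in pixels is half the picture's height over the tangent of half this angle, whatever the lens; pixels are square), "cx", "cy" (the principal point, pixels), "position" and "rotation" of the camera in the world. Camera axes: x right, y down, z forward; pixel columns grow to the right and rows downward; lengths in m; the calibration is good to about 2 mm. A picture is of the moment at which its call begins: read the wrist's pose just before it. camera_info takes no time and is no camera call; for the wrist camera it gives the pose at the moment of the call.
- r.hand_in(): hands the job in; it is judged then, once.
The state is a dict: "clock": time; "joints": joint angles; "qvel": joint speeds; "tau": joint torques, N m; "tcp_pos": TCP position; "orientation": TCP orientation; "contact_force": force on the tool from outside, world axes, zero at the start; "moment": the same for the moment, N m; "grip_width": finger opening in m; "gripper_force": force on a finger pad.
Only numpy, scipy, OpenCV 4.12 (cv2) and the standard library are available. Lean on these libraries where they do the work, as an engineer would, in place of code of your own. Each camera call takes 0.05 s, during which the arm holds its last target. There are 200 camera calls.

## Working session

There is one attempt and no reset: what is moved stays moved. The work goes in short steps, Python scripts to look and compute and a tool call to move; the robot and the scene stay as the last step left them, time stands still between calls to the robot, and variables do not carry over. Pictures are saved under pics/ and viewed, at most 10 in all, crops included, and the job is handed in when it is done.

Besides the shell and the picture viewer there is one more tool, called after "Request:" as a command line: name --argument value ..., lists and objects as JSON in quotes. play_rows: Moves the arm, as the interface text tells. Its arguments: {"type":"object","properties":{"targets":{"type":"string"},"squeeze":{"type":"number"}},"required":["targets"]}

```bash
mkdir -p pics
python3 - <<'E'
from bench import r
import cv2,numpy as np
print(r.get_obs())
for n in ("scene","side"):
    im=r.grab_frame(n); cv2.imwrite(f"pics/{n}0.png",im[:,:,::-1]); print(n,r.camera_info(n))
E
```

```text
{'clock': 0.0, 'joints': array([ 1.21287436,  0.47783226,  0.02234492,  1.55643807, -0.0115508 ,
        1.10933531, -0.08305425]), 'qvel': array([ 2.12613534e-04, -9.13129437e-04, -5.51983672e-05, -3.75335944e-04,
        1.48554757e-03, -6.09148683e-04, -1.57691511e-03]), 'tau': array([-1.17380412e-03, -5.96452904e+01,  1.60788663e+00, -2.81197894e+01,
        1.24062819e-02,  9.52763774e-03, -1.40285181e-05]), 'tcp_pos': array([ 0.16672909, -0.65346501,  0.23030991]), 'orientation': array([-3.11526625e+00, -3.91231158e-01,  5.21681219e-04]), 'contact_force': array([ 0.75245718, -0.10296781,  0.29349102]), 'moment': array([-0.00520532,  0.02610213, -0.04138716]), 'gripper_force': 0.0, 'grip_width': 0.0852309829886164}
scene {'fov_y': 48.58163425886562, 'cx': 258.2354894909708, 'cy': 192.34675802481792, 'position': array([-0.00865038,  0.25063788,  1.22072225]), 'rotation': array([-1.42294942,  2.3816673 , -0.65706805])}
side {'fov_y': 52.516354049365, 'cx': 254.57702833792084, 'cy': 191.77370597018086, 'position': array([-0.15403447,  0.11721403,  1.47379506]), 'rotation': array([-1.74358778,  2.15078587, -0.54923594])}
```

View pics/scene0.png

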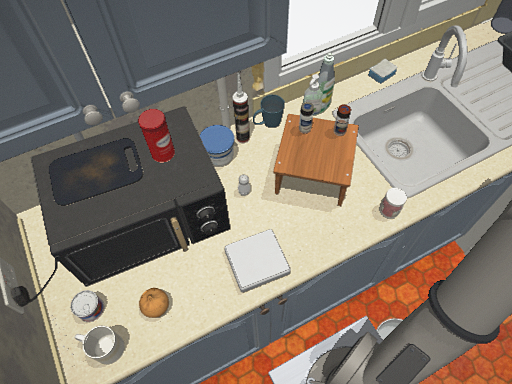

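View pics/side0.png

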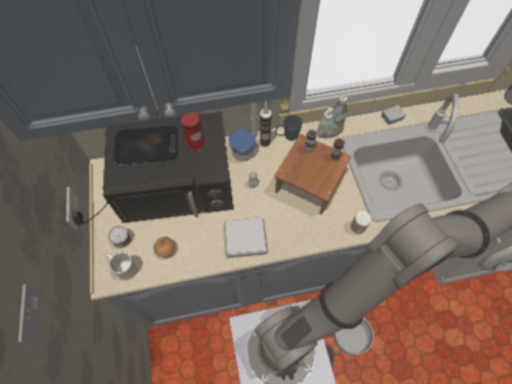

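The scene picture shows the scale at about (257,260), the riser top at (317,150) with its mouth edge from (276,172) to (352,188), the jam jar at (393,203), the salt shaker at (244,184) and the onion at (154,303). The side view agrees. Next I'll get the positions from contours.

```bash
cat > h.py <<'E'
from bench import r
import cv2,numpy as np
from scipy.spatial.transform import Rotation as R
def cast(ci,px,z):
    f=192/np.tan(np.radians(ci["fov_y"]/2)); px=np.atleast_2d(px).astype(float)
    d=np.c_[(px[:,0]-ci["cx"])/f,(px[:,1]-ci["cy"])/f,np.ones(len(px))]
    rot=np.asarray(ci["rotation"]); M=R.from_rotvec(rot).as_matrix() if rot.ndim==1 else rot
    d=d@M.T; p=np.asarray(ci["position"]); return p+d*((z-p[2])/d[:,2])[:,None]
def proj(ci,P):
    f=192/np.tan(np.radians(ci["fov_y"]/2)); M=R.from_rotvec(ci["rotation"]).as_matrix()
    c=(np.atleast_2d(P)-ci["position"])@M; return np.c_[f*c[:,0]/c[:,2]+ci["cx"],f*c[:,1]/c[:,2]+ci["cy"]]
def blob(m,seed):
    n,l,st,ce=cv2.connectedComponentsWithStats(m.astype(np.uint8)); k=l[seed[1],seed[0]]
    return (l==k).astype(np.uint8)
def worldrect(ci,m,z):
    c=max(cv2.findContours(m,cv2.RETR_EXTERNAL,cv2.CHAIN_APPROX_NONE)[0],key=cv2.contourArea)[:,0]
    w=cast(ci,c,z)[:,:2]; return cv2.minAreaRect((w*1000).astype(np.float32))
E
python3 - <<'E'
from h import *
ims={n:cv2.imread(f"pics/{n}0.png") for n in("scene","side")}
S={"scene":dict(scale=(257,260),riser=(320,150),jam=(396,198)),"side":dict(scale=(245,237),riser=(312,172),jam=(361,216))}
for n,im in ims.items():
    ci=r.camera_info(n); hsv=cv2.cvtColor(im,cv2.COLOR_BGR2HSV)
    for k,s in S[n].items(): print(n,k,hsv[s[1],s[0]])
    b=blob((hsv[...,1]<25)&(hsv[...,2]>130),S[n]["scale"]); print(" scale area",b.sum(),worldrect(ci,b,.042))
    b=blob((hsv[...,1]>120)&((hsv[...,0]<14))&(hsv[...,2]>110),S[n]["riser"]); print(" riser",b.sum(),worldrect(ci,b,.146))
P={"scene":[("jamtop",(395,194),.09),("salttop",(243,177),.088),("onion",(154,303),.045),("hinge",(182,245),.1)],
"side":[("jamtop",(362,217),.09),("salttop",(253,176),.088),("onion",(164,247),.045)]}
for n in P:
    for k,p,z in P[n]: print(n,k,cast(r.camera_info(n),p,z).round(3))
a=cv2.resize(ims["scene"][120:300,200:420],None,fx=3.6,fy=3.3,interpolation=cv2.INTER_CUBIC);cv2.imwrite("pics/c1.png",a)
E
```

```text
scene scale [ 38   5 224]
scene riser [ 12 152 190]
scene jam [ 26   8 232]
 scale area 2477 ((433.9305419921875, 39.97968673706055), (158.98129272460938, 148.94461059570312), 83.826171875)
 riser 3790 ((634.3924560546875, -284.7818908691406), (233.6594696044922, 239.8692169189453), 48.88182067871094)
side scale [ 18  13 194]
side riser [ 12 131 154]
side jam [ 19  17 215]
 scale area 1369 ((432.82452392578125, 39.91489028930664), (155.5757598876953, 148.4354705810547), 84.03446960449219)
 riser 2356 ((630.1864013671875, -282.776123046875), (227.81346130371094, 229.47344970703125), 49.217872619628906)
scene jamtop [[ 0.399 -0.427  0.09 ]]
scene salttop [[ 0.681 -0.044  0.088]]
scene onion [[0.45  0.356 0.045]]
scene hinge [[0.549 0.22  0.1  ]]
side jamtop [[ 0.396 -0.422  0.09 ]]
side salttop [[ 0.669 -0.043  0.088]]
side onion [[0.451 0.357 0.045]]
```

View pics/c1.png

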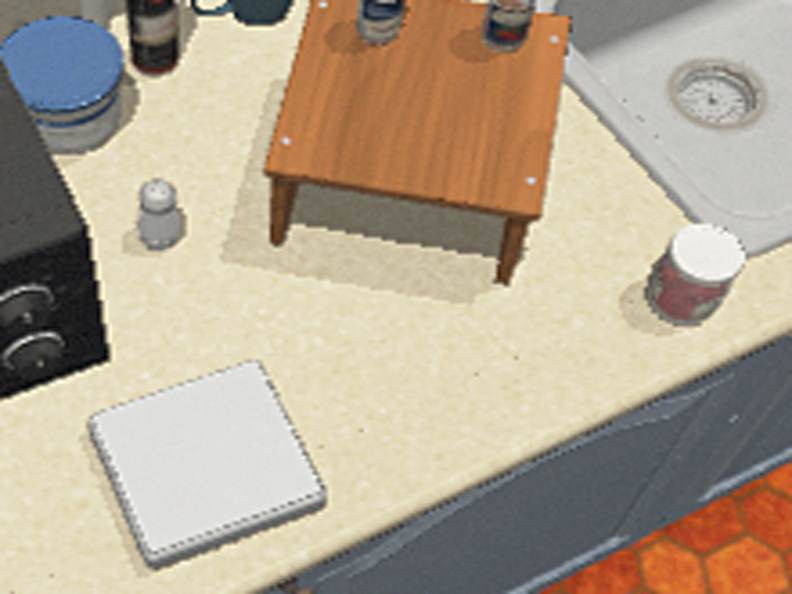

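The crop confirms that the mouth edge faces front-left (crop (270,175) to (540,215)) and is clear. Scale: (0.433, 0.040), yaw −6°. Riser: (0.634, −0.285), yaw −41°. First I'll push the scale's left edge with both open fingertips.

```bash
cat >> h.py <<'E'
def go(p,az,flip=0):
    """shift/spin in tool axes from the measured pose to TCP p with tool x at azimuth az deg (vertical hand)"""
    o=r.get_obs(); M=R.from_rotvec(o["orientation"]).as_matrix(); d=(np.array(p)-o["tcp_pos"])@M
    cur=np.degrees(np.arctan2(M[1,0],M[0,0])); s=-np.radians((az-cur+180)%360-180)
    print("tcp",o["tcp_pos"].round(4),"z",M[:,2].round(3),"xaz",cur.round(1),"t",round(o["clock"],2),"F",o["contact_force"].round(1))
    print("shift",d.round(4),"len",np.linalg.norm(d).round(3),"spin",round(s,3))
RC=np.array([.633,-.284]);RY=np.radians(-41.1)
def riser(p):
    c,s=np.cos(RY),np.sin(RY); return (np.atleast_2d(p)[:,:2]-RC)@np.array([[c,-s],[s,c]])
def scale(seed=None,n="scene",save=None):
    ci=r.camera_info(n); im=r.grab_frame(n)[:,:,::-1].copy()
    if save: cv2.imwrite(save,im)
    hsv=cv2.cvtColor(im,cv2.COLOR_BGR2HSV); m=(hsv[...,1]<25)&(hsv[...,2]>130)
    s=proj(ci,[*seed,.042])[0].astype(int); b=blob(m,s); q=worldrect(ci,b,.042)
    bx=cv2.boxPoints(q)/1000; print("scale",n,np.round(q,1) if 0 else q,"riser xy",riser(np.array([q[0]])/1000).round(4)); return q
E
python3 -c "
from h import *
go([.44,-.25,.25],60)
print('counter edge',cast(r.camera_info('scene'),[[290,294],[230,315]],0).round(3))"
```

```text
tcp [ 0.1667 -0.6535  0.2304] z [-0.001  0.002 -1.   ] xaz 14.3 t 0.1 F [-0.2  0.1  0.4]
shift [ 0.3646 -0.3235 -0.0191] len 0.488 spin -0.797
counter edge [[ 0.303 -0.002  0.   ]
 [ 0.331  0.18   0.   ]]
```

Request:
play_rows --targets "-1 0.03 -0.027 -0.02 -0.1; -1 0.06 -0.053 -0.02 -0.2; -1 0.09 -0.08 -0.02 -0.3; -1 0.12 -0.107 -0.02 -0.4; -1 0.15 -0.133 -0.02 -0.5; -1 0.18 -0.16 -0.02 -0.6; -1 0.21 -0.187 -0.02 -0.7; -1 0.24 -0.213 -0.02 -0.8"

```text
clock: 0.77
tcp_pos: [0.3472, -0.3863, 0.2511]
orientation: [-2.714, -1.581, 0.001]
contact_force: [0.8, -0.5, -0.1]
grip_width: 0.0855
gripper_force: 0.0
```

```bash
python3 -c "
from h import *
go([.44,-.15,.24],83.8)"
```

```text
tcp [ 0.3472 -0.3863  0.2511] z [-0.  0. -1.] xaz 60.4 t 0.77 F [ 0.8 -0.5 -0.1]
shift [ 0.2513 -0.0359  0.0111] len 0.254 spin -0.408
```

Request:
play_rows --targets "-1 0.035 -0.005 0.01 -0.06; -1 0.07 -0.01 0.01 -0.12; -1 0.105 -0.015 0.01 -0.18; -1 0.14 -0.02 0.01 -0.24; -1 0.175 -0.025 0.01 -0.3; -1 0.21 -0.03 0.01 -0.35; -1 0.25 -0.036 0.01 -0.41; -1 0.25 -0.036 0.01 -0.41"

```text
clock: 1.43
tcp_pos: [0.4426, -0.1457, 0.2417]
orientation: [-2.327, -2.11, -0.005]
contact_force: [0.4, 0.4, -0.1]
grip_width: 0.0855
gripper_force: 0.0
```

```bash
python3 -c "
from h import *
go([.445,.16,.13],83.8)"
```

```text
tcp [ 0.4426 -0.1457  0.2417] z [ 0.002  0.003 -1.   ] xaz 84.4 t 1.43 F [ 0.4  0.4 -0.1]
shift [ 0.3042 -0.0276  0.1126] len 0.326 spin 0.011
```

Request:
play_rows --targets "-1 0.038 -0.003 0 0.01; -1 0.076 -0.007 0 0.01; -1 0.114 -0.01 0 0.01; -1 0.152 -0.014 0 0.01; -1 0.19 -0.018 0 0.01; -1 0.228 -0.021 0.01 0.01; -1 0.266 -0.024 0.02 0.01; -1 0.304 -0.028 0.03 0.01"

```text
clock: 2.1
tcp_pos: [0.4457, 0.153, 0.211]
orientation: [2.352, 2.081, 0.001]
contact_force: [0.3, -0.1, -0.8]
grip_width: 0.0857
gripper_force: 0.0
```

```bash
python3 -c "
from h import *
go([.445,.16,.005],83.8)"
```

```text
tcp [0.4457 0.153  0.211 ] z [ 0.001 -0.    -1.   ] xaz 83.0 t 2.1 F [ 0.3 -0.1 -0.8]
shift [ 0.0069 -0.0017  0.206 ] len 0.206 spin -0.014
```

Request:
play_rows --targets "-1 0 0 0.035 0; -1 0 0 0.07 0; -1 0 0 0.105 0; -1 0 0 0.14 0; -1 0 0 0.17 0; -1 0 0 0.19 0; -1 0 0 0.203 0; -1 0 0 0.203 0"

```text
clock: 2.77
tcp_pos: [0.4438, 0.1507, 0.0056]
orientation: [-2.35, -2.082, 0.008]
contact_force: [-1.2, 0.1, 0.7]
grip_width: 0.0853
gripper_force: 0.0
```

```bash
python3 -c "
from h import *
go([.47,.05,.006],83.8)"
```

```text
tcp [0.4438 0.1507 0.0056] z [-0.005 -0.002 -1.   ] xaz 83.1 t 2.77 F [-1.2  0.1  0.7]
shift [-0.0968  0.0381 -0.0003] len 0.104 spin -0.013
```

Request:
play_rows --targets "-1 -0.015 0 0 0; -1 -0.024 0.003 0 0; -1 -0.033 0.006 0 0; -1 -0.042 0.01 0 0; -1 -0.051 0.013 0 0; -1 -0.06 0.016 0 0; -1 -0.069 0.019 0 0; -1 -0.078 0.023 0 0"

```text
clock: 3.43
tcp_pos: [0.4598, 0.0715, 0.009]
orientation: [-2.352, -2.083, -0.003]
contact_force: [-1.6, 6.3, 2.7]
grip_width: 0.0851
gripper_force: 2.8
```

```bash
python3 -c "
from h import *
go([.47,.0,.006],75)
q=scale((.44,.0),'scene','pics/p1.png'); scale((.44,.0),'side')"
```

```text
tcp [0.4598 0.0715 0.009 ] z [ 0.001  0.001 -1.   ] xaz 83.1 t 3.43 F [-1.6  6.3  2.7]
shift [-0.0698  0.0187  0.0029] len 0.072 spin 0.141
scale scene ((447.4654541015625, -20.980972290039062), (155.750244140625, 149.79766845703125), 82.50064086914062) riser xy [[-0.3127  0.0762]]
scale side ((416.5760192871094, -19.61632537841797), (150.74002075195312, 83.91663360595703), 82.87158203125) riser xy [[-0.3369  0.057 ]]
```

View pics/p1.png

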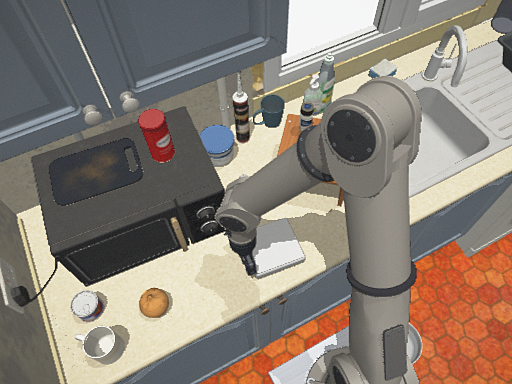

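The scale slides along with the two fingertips at about (275,250) and stays aligned. I'll continue and add a slow clockwise turn.

Request:
play_rows --targets "-1 -0.01 0.003 0 0.02; -1 -0.02 0.007 0 0.04; -1 -0.03 0.011 0 0.06; -1 -0.04 0.015 0 0.08; -1 -0.05 0.019 0 0.1; -1 -0.06 0.022 0 0.12; -1 -0.07 0.026 0 0.14; -1 -0.08 0.03 0 0.16"

```text
clock: 4.2
tcp_pos: [0.4799, -0.0109, 0.0088]
orientation: [-2.51, -1.888, -0.003]
contact_force: [-0.3, 6.6, 1.1]
grip_width: 0.0851
gripper_force: 2.7
```

```bash
python3 -c "
from h import *
go([.528,-.078,.006],65)
scale((.46,-.1),'scene','pics/p2.png'); scale((.47,-.11),'side')"
```

```text
tcp [ 0.4799 -0.0109  0.0088] z [ 0.001  0.001 -1.   ] xaz 73.9 t 4.2 F [-0.3  6.6  1.1]
shift [-0.0512  0.0649  0.0027] len 0.083 spin 0.155
scale scene ((453.266845703125, -100.37600708007812), (155.64801025390625, 149.2329559326172), 73.5917739868164) riser xy [[-0.2562  0.0202]]
scale side ((886.6461791992188, -71.2392578125), (2916.907958984375, 1989.8602294921875), 77.75423431396484) riser xy [[0.0513 0.3271]]
```

Request:
play_rows --targets "-1 -0.01 0.006 0 0; -1 -0.02 0.012 0 0; -1 -0.03 0.018 0 0; -1 -0.039 0.024 0 0; -1 -0.048 0.03 0 0; -1 -0.057 0.036 0 0; -1 -0.065 0.042 0 0; -1 -0.073 0.048 0 0"

```text
clock: 4.97
tcp_pos: [0.5044, -0.094, 0.0082]
orientation: [-2.508, -1.889, 0.001]
contact_force: [-0.8, 5.3, 1.0]
grip_width: 0.0852
gripper_force: 2.3
```

```bash
python3 -c "
from h import *
go([.508,-.09,.13],74)
scale((.47,-.18),'scene','pics/p3.png')"
```

```text
tcp [ 0.5044 -0.094   0.0082] z [-0.002  0.001 -1.   ] xaz 74.0 t 4.97 F [-0.8  5.3  1. ]
shift [ 0.0049  0.0021 -0.1218] len 0.122 spin -0.001
scale scene ((456.3390197753906, -188.60162353515625), (147.6267547607422, 152.02647399902344), 59.437965393066406) riser xy [[-0.1958 -0.0442]]
```

View pics/p3.png

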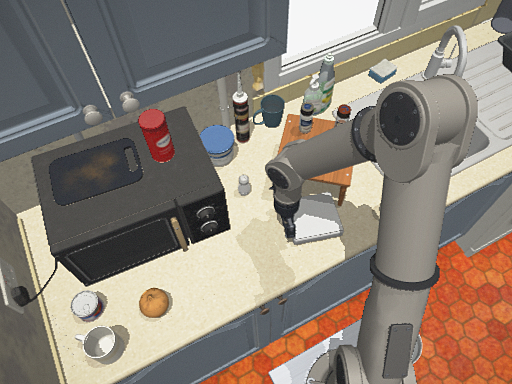

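The scale is now at about (318,220) in front of the mouth and appears to have turned further. I'll lift clear and measure it.

Request:
play_rows --targets "-1 0.012 0 0 0; -1 0.02 0 -0.03 0; -1 0.02 0 -0.07 0; -1 0.02 0 -0.11 0; -1 0.03 0 -0.15 0; -1 0.06 0 -0.18 0; -1 0.095 0 -0.2 0; -1 0.13 0 -0.2 0"

```text
clock: 5.68
tcp_pos: [0.5438, 0.0323, 0.2135]
orientation: [2.507, 1.884, 0.01]
contact_force: [1.1, 0.6, -0.8]
grip_width: 0.0854
gripper_force: 0.0
```

```bash
python3 -c "
from h import *
scale((.47,-.18),'scene','pics/p4.png');scale((.48,-.18),'side','pics/p4s.png')
go([.508,-.09,.13],74)
"
```

```text
scale scene ((476.5760192871094, -184.2392578125), (156.8096466064453, 151.56765747070312), 72.9618148803711) riser xy [[-0.1835 -0.0277]]
scale side ((886.6461791992188, -71.2392578125), (2916.907958984375, 1989.8602294921875), 77.75423431396484) riser xy [[0.0513 0.3271]]
tcp [0.5424 0.0383 0.2105] z [ 0.005  0.003 -1.   ] xaz 74.5 t 5.78 F [-0.8  0.5 -0.1]
shift [-0.1332  0.0009  0.0799] len 0.155 spin 0.008
```

View pics/p4.png

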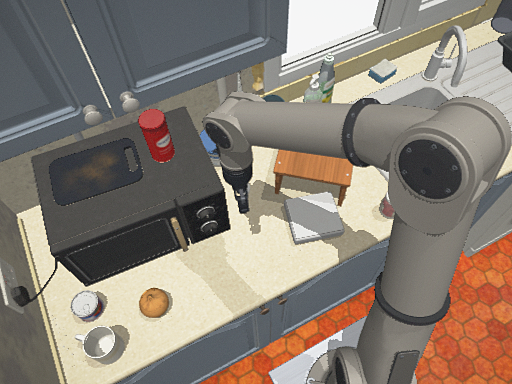

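The scale is clear in front of the mouth at (315,218), centre (0.477, −0.184), yaw −17°, and it follows the fingers without slipping. Next I'll go behind its near edge.

```bash
python3 -c "
from h import *
go([.40,-.12,.18],163)
"
```

```text
tcp [0.5424 0.0383 0.2105] z [ 0.005  0.003 -1.   ] xaz 74.5 t 5.78 F [-0.8  0.5 -0.1]
shift [-0.1908 -0.0949  0.0293] len 0.215 spin -1.545
```

Request:
play_rows --targets "-1 -0.024 -0.012 0 -0.05; -1 -0.048 -0.024 0 -0.17; -1 -0.072 -0.036 0 -0.29; -1 -0.096 -0.048 0 -0.41; -1 -0.12 -0.06 0 -0.53; -1 -0.144 -0.072 0 -0.65; -1 -0.168 -0.084 0.01 -0.77; -1 -0.19 -0.095 0.02 -0.89"

```text
clock: 6.45
tcp_pos: [0.3959, -0.1268, 0.188]
orientation: [1.444, 2.79, -0.002]
contact_force: [0.0, -0.1, -1.0]
grip_width: 0.0851
gripper_force: 0.0
```

```bash
python3 -c "
from h import *
go([.38,-.155,.12],163)
"
```

```text
tcp [ 0.3959 -0.1268  0.188 ] z [-0.    -0.002 -1.   ] xaz 125.3 t 6.45 F [ 0.  -0.1 -1. ]
shift [-0.0137 -0.0292  0.0681] len 0.075 spin -0.658
```

Request:
play_rows --targets "-1 -0.002 -0.005 0.01 -0.12; -1 -0.005 -0.01 0.02 -0.24; -1 -0.008 -0.015 0.035 -0.36; -1 -0.01 -0.02 0.05 -0.48; -1 -0.012 -0.025 0.06 -0.6; -1 -0.014 -0.029 0.068 -0.66; -1 -0.014 -0.029 0.068 -0.66"

```text
clock: 7.03
tcp_pos: [0.3794, -0.1541, 0.1186]
orientation: [-0.468, -3.102, -0.001]
contact_force: [-0.1, -0.5, -0.1]
grip_width: 0.0854
gripper_force: 0.0
```

```bash
python3 -c "
from h import *
go([.38,-.157,.006],163); print(r.get_obs()['joints'].round(2))
"
```

```text
tcp [ 0.3794 -0.1541  0.1186] z [-0.004  0.001 -1.   ] xaz 162.8 t 7.03 F [-0.1 -0.5 -0.1]
shift [-0.0019 -0.0026  0.1126] len 0.113 spin -0.003
[ 1.    0.32 -0.86  2.22  0.36  0.75  1.16]
```

Request:
play_rows --targets "-1 0 -0.001 0.02 0; -1 0 -0.001 0.04 0; -1 0 -0.001 0.06 0; -1 0 -0.001 0.08 0; -1 0 -0.002 0.1 0; -1 0 -0.003 0.112 0; -1 0 -0.003 0.112 0"

```text
clock: 7.62
tcp_pos: [0.3795, -0.1563, 0.0069]
orientation: [-0.473, -3.102, -0.001]
contact_force: [-0.2, 0.4, 0.6]
grip_width: 0.0855
gripper_force: 0.0
```

```bash
python3 -c "
from h import *
go([.48,-.2,.006],139); print(r.get_obs()['joints'].round(2))
"
```

```text
tcp [ 0.3795 -0.1563  0.0069] z [-0.003  0.001 -1.   ] xaz 162.7 t 7.62 F [-0.2  0.4  0.6]
shift [-0.1089 -0.0118  0.0005] len 0.11 spin 0.413
[ 0.79  0.53 -0.65  2.29  0.66  0.52  0.88]
```

Request:
play_rows --targets "-1 -0.008 0 0 0; -1 -0.016 0.001 0 0.01; -1 -0.024 0.003 0 0.04; -1 -0.032 0.005 0 0.07; -1 -0.04 0.007 0 0.1; -1 -0.048 0.009 0 0.13; -1 -0.056 0.011 0 0.16; -1 -0.064 0.013 0 0.19"

```text
clock: 8.28
tcp_pos: [0.4452, -0.1634, 0.009]
orientation: [-0.769, -3.044, 0.001]
contact_force: [-5.7, 2.9, 3.2]
grip_width: 0.0854
gripper_force: 3.2
```

```bash
python3 -c "
from h import *
go([.497,-.165,.006],139); print(r.get_obs()['joints'].round(2))
scale((.52,-.2),'scene','pics/p5.png')
"
```

```text
tcp [ 0.4452 -0.1634  0.009 ] z [-0.002 -0.    -1.   ] xaz 151.6 t 8.28 F [-5.7  2.9  3.2]
shift [-0.0463  0.0232  0.0028] len 0.052 spin 0.22
[ 0.72  0.58 -0.61  2.15  0.6   0.59  0.74]
scale scene ((842.1168823242188, -134.1329345703125), (2288.98583984375, 1588.869140625), 60.76215362548828) riser xy [[0.0591 0.2504]]
```

View pics/p5.png

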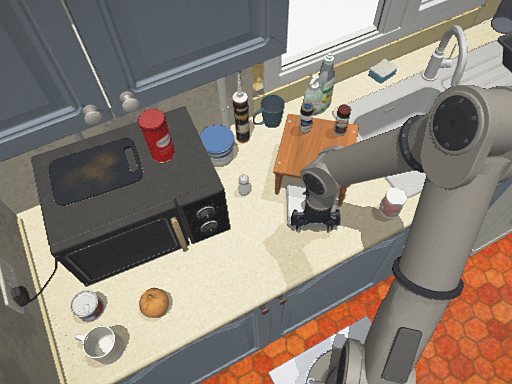

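Request:
play_rows --targets "-1 -0.006 0.003 0 0.03; -1 -0.012 0.006 0 0.06; -1 -0.018 0.009 0 0.09; -1 -0.024 0.012 0 0.12; -1 -0.03 0.015 0 0.15; -1 -0.036 0.018 0 0.18; -1 -0.042 0.021 0 0.21; -1 -0.046 0.023 0 0.22"

```text
clock: 9.0
tcp_pos: [0.4971, -0.1651, 0.0088]
orientation: [-1.098, -2.942, 0.0]
contact_force: [-5.8, 2.6, 2.7]
grip_width: 0.0852
gripper_force: 2.7
```

```bash
python3 -c "
from h import *
go([.48,-.15,.13],139); print(r.get_obs()['joints'].round(2),riser(r.get_obs()['tcp_pos']))
"
```

```text
tcp [ 0.4971 -0.1651  0.0088] z [-0.001  0.    -1.   ] xaz 139.1 t 9.0 F [-5.8  2.6  2.7]
shift [ 0.0229  0.0002 -0.1212] len 0.123 spin 0.001
[ 0.64  0.62 -0.56  2.04  0.55  0.63  0.57] [[-0.18057131  0.00022499]]
```

Request:
play_rows --targets "-1 0.015 0 0 0; -1 0.03 0 -0.01 0; -1 0.03 0 -0.05 0; -1 0.03 0 -0.09 0; -1 0.03 0 -0.13 0; -1 0.03 0 -0.17 0; -1 0.03 0 -0.21 0; -1 0.03 0 -0.25 0"

```text
clock: 9.67
tcp_pos: [0.4751, -0.1456, 0.2616]
orientation: [1.094, 2.942, 0.001]
contact_force: [-0.1, -0.7, 0.2]
grip_width: 0.0856
gripper_force: 0.0
```

```bash
python3 -c "
from h import *
go([.45,-.39,.5],139); print(r.get_obs()['joints'].round(2))
scale((.56,-.22),'scene','pics/p6.png')
im=cv2.imread('pics/p6.png');cv2.imwrite('pics/c6.png',cv2.resize(im[90:300,180:420],None,fx=3,fy=2.8))
"
```

```text
tcp [ 0.4751 -0.1456  0.2616] z [ 0.003 -0.001 -1.   ] xaz 139.2 t 9.67 F [-0.1 -0.7  0.2]
shift [-0.1413 -0.2011 -0.2383] len 0.342 spin 0.004
[ 0.85  0.23 -0.78  1.9   0.19  1.08  0.86]
scale scene ((842.1168823242188, -134.1329345703125), (2288.98583984375, 1588.869140625), 60.76215362548828) riser xy [[0.0591 0.2504]]
```

View pics/c6.png

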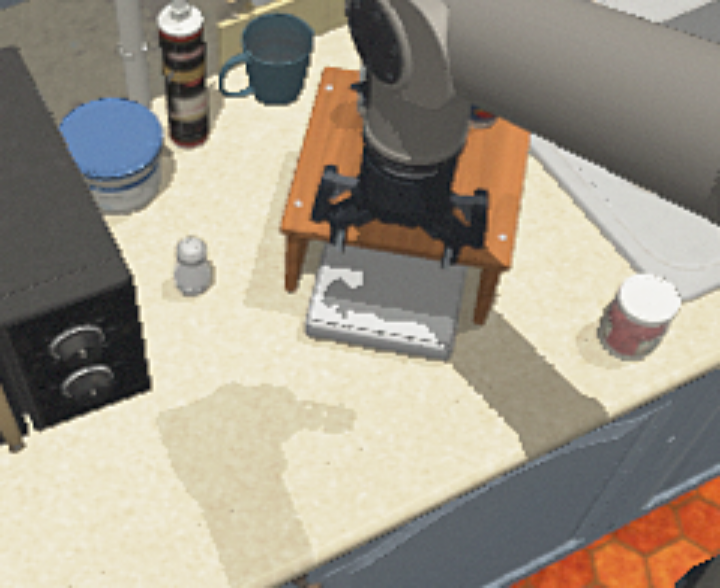

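The crop shows the scale squarely in the mouth, its front edge from (308,330) to (450,350) parallel to the board. Now I'll raise the arm to see whether the hand can be tilted by going past the reach of the pointing-down pose.

Request:
play_rows --targets "-1 -0.01 -0.015 -0.03 0; -1 -0.03 -0.04 -0.06 0; -1 -0.05 -0.07 -0.09 0; -1 -0.07 -0.1 -0.12 0; -1 -0.09 -0.13 -0.15 0; -1 -0.11 -0.155 -0.18 0; -1 -0.125 -0.18 -0.21 0; -1 -0.141 -0.201 -0.238 0"

```text
clock: 10.38
tcp_pos: [0.4503, -0.3802, 0.4864]
orientation: [1.096, 2.942, -0.002]
contact_force: [0.9, -0.4, 0.2]
grip_width: 0.0854
gripper_force: 0.0
```

Request:
play_rows --targets "-1 0 0 -0.04 0; -1 0 0 -0.08 0; -1 0 0 -0.12 0; -1 0 0 -0.16 0; -1 0 0 -0.2 0; -1 0 0 -0.24 0; -1 0 0 -0.28 0; -1 0 0 -0.32 0"

```text
clock: 11.05
tcp_pos: [0.453, -0.3837, 0.6382]
orientation: [-1.097, -2.939, 0.002]
contact_force: [0.6, -0.5, -0.9]
grip_width: 0.0856
gripper_force: 0.0
```

```bash
python3 -c "
from h import *
go([.45,-.39,.5],139); print(r.get_obs()['joints'].round(2))"
```

```text
tcp [ 0.453  -0.3837  0.6382] z [-0.005  0.    -1.   ] xaz 139.1 t 11.05 F [ 0.6 -0.5 -0.9]
shift [-0.0024 -0.0063  0.1382] len 0.138 spin 0.001
[ 0.41  0.27  0.28  0.98 -0.07  1.91  1.51]
```

Request:
play_rows --targets "-1 -0.04 0 -0.04 0; -1 -0.08 0 -0.08 0; -1 -0.12 0 -0.12 0; -1 -0.16 0 -0.16 0; -1 -0.16 0 -0.2 0; -1 -0.16 0 -0.2 0; -1 -0.16 0 -0.2 0; -1 -0.16 0 -0.2 0"

```text
clock: 11.72
tcp_pos: [0.4793, -0.3648, 0.7895]
orientation: [0.986, 2.671, -0.16]
contact_force: [0.5, -0.4, -1.0]
grip_width: 0.0855
gripper_force: 0.0
```

```bash
python3 -c "
from h import *
go([.45,-.39,.5],139); print(r.get_obs()['joints'].round(2))"
```

```text
tcp [ 0.4793 -0.3648  0.7895] z [ 0.23  -0.202 -0.952] xaz 139.5 t 11.72 F [ 0.5 -0.4 -1. ]
shift [ 0.0942 -0.037   0.274 ] len 0.292 spin 0.009
[0.49 0.23 0.03 0.69 0.06 1.91 1.41]
```

Past the limit the arm does tilt: 18° about exactly the wanted axis, with fingers pointing toward azimuth −41°. I'll test whether that tilt persists as the new reference.

Request:
play_rows --targets "-1 0.0 0 0.04 0; -1 0.0 0 0.08 0; -1 0.0 0 0.12 0; -1 0.0 0 0.12 0; -1 0 0 0.12 0"

```text
clock: 12.13
tcp_pos: [0.5093, -0.3863, 0.6682]
orientation: [0.982, 2.687, -0.153]
contact_force: [-0.4, 0.1, 1.6]
grip_width: 0.0854
gripper_force: 0.0
```

```bash
python3 -c "
from h import *
go([.45,-.39,.5],139); print(r.get_obs()['joints'].round(2))"
```

```text
tcp [ 0.5093 -0.3863  0.6682] z [ 0.22  -0.192 -0.956] xaz 139.9 t 12.13 F [-0.4  0.1  1.6]
shift [ 0.0902 -0.0404  0.1485] len 0.178 spin 0.015
[0.52 0.18 0.   1.05 0.06 1.63 1.4 ]
```

The tilt persists, so I'll go up and back to gain more of it.

```bash
python3 -c "
from h import *
go([.33,-.28,1.0],139)"
```

```text
tcp [ 0.5093 -0.3863  0.6682] z [ 0.22  -0.192 -0.956] xaz 139.9 t 12.13 F [-0.4  0.1  1.6]
shift [ 0.0998 -0.036  -0.3773] len 0.392 spin 0.015
```

Request:
play_rows --targets "-1 0.01 -0.004 -0.04 0.01; -1 0.02 -0.008 -0.08 0.01; -1 0.03 -0.012 -0.12 0.01; -1 0.04 -0.016 -0.16 0.01; -1 0.05 -0.02 -0.2 0.01; -1 0.06 -0.024 -0.24 0.01; -1 0.07 -0.028 -0.28 0.01; -1 0.08 -0.032 -0.32 0.01"

```text
clock: 12.8
tcp_pos: [0.4212, -0.3332, 0.8149]
orientation: [0.981, 2.649, -0.171]
contact_force: [1.1, 0.7, -0.4]
grip_width: 0.0852
gripper_force: 0.0
```

```bash
python3 -c "
from h import *
go([.33,-.28,1.0],139); print(r.get_obs()['joints'].round(2))"
```

```text
tcp [ 0.4212 -0.3332  0.8149] z [ 0.245 -0.217 -0.945] xaz 139.4 t 12.8 F [ 1.1  0.7 -0.4]
shift [ 0.0375 -0.02   -0.2088] len 0.213 spin 0.007
[-0.19  0.11  0.9   0.82 -0.08  1.91  1.51]
```

Request:
play_rows --targets "-1 0 -0.02 -0.08 0.01; -1 0 -0.02 -0.16 0.01; -1 0 -0.02 -0.24 0.01; -1 0 -0.02 -0.3 0.01; -1 0 -0.02 -0.3 0.01; -1 0 -0.02 -0.3 0.01; -1 0 -0.02 -0.3 0.01; -1 0 -0.02 -0.3 0.01"

```text
clock: 13.47
tcp_pos: [0.3844, -0.3124, 0.8528]
orientation: [0.95, 2.575, -0.188]
contact_force: [-0.0, -0.2, 1.0]
grip_width: 0.0852
gripper_force: 0.0
```

```bash
python3 -c "
from h import *
go([.33,-.28,1.0],139); print(r.get_obs()['joints'].round(2))"
```

```text
tcp [ 0.3844 -0.3124  0.8528] z [ 0.311 -0.254 -0.916] xaz 139.4 t 13.47 F [-0.  -0.2  1. ]
shift [-0.002  -0.0093 -0.16  ] len 0.16 spin 0.007
[-0.16 -0.01  0.67  0.82  0.08  1.92  1.42]
```

Request:
play_rows --targets "-1 -0.04 0 -0.08 0.01; -1 -0.08 0 -0.16 0.01; -1 -0.12 0 -0.24 0.01; -1 -0.16 0 -0.3 0.01; -1 -0.2 0 -0.3 0.01; -1 -0.2 0 -0.3 0.01; -1 -0.2 0 -0.3 0.01; -1 -0.2 0 -0.3 0.01"

```text
clock: 14.13
tcp_pos: [0.3959, -0.3252, 0.9039]
orientation: [0.929, 2.477, -0.239]
contact_force: [0.1, -1.8, -0.8]
grip_width: 0.0855
gripper_force: 0.0
```

```bash
python3 -c "
from h import *
go([.33,-.28,1.0],139); print(r.get_obs()['joints'].round(2))"
```

```text
tcp [ 0.3959 -0.3252  0.9039] z [ 0.376 -0.322 -0.869] xaz 138.8 t 14.13 F [ 0.1 -1.8 -0.8]
shift [ 0.0215 -0.0087 -0.1229] len 0.125 spin -0.003
[-0.35  0.06  1.03  0.68 -0.03  1.92  1.5 ]
```

Request:
play_rows --targets "-1 -0.04 0 -0.08 0; -1 -0.08 0 -0.16 0; -1 -0.12 0 -0.24 0; -1 -0.16 0 -0.3 0; -1 -0.2 0 -0.3 0; -1 -0.2 0 -0.3 0; -1 -0.2 0 -0.3 0; -1 -0.2 0 -0.3 0"

```text
clock: 14.8
tcp_pos: [0.3925, -0.3197, 0.9286]
orientation: [0.906, 2.43, -0.259]
contact_force: [1.4, -0.3, -0.5]
grip_width: 0.0854
gripper_force: 0.0
```

Request:
play_rows --targets "-1 -0.04 0 -0.08 0; -1 -0.08 0 -0.16 0; -1 -0.12 0 -0.24 0; -1 -0.16 0 -0.3 0; -1 -0.2 0 -0.3 0; -1 -0.2 0 -0.3 0; -1 -0.2 0 -0.3 0; -1 -0.2 0 -0.3 0"

```text
clock: 15.47
tcp_pos: [0.3861, -0.3288, 0.9508]
orientation: [0.903, 2.382, -0.283]
contact_force: [-0.2, -0.2, 0.1]
grip_width: 0.0854
gripper_force: 0.0
```

```bash
python3 -c "
from h import *
go([.33,-.28,1.0],139); print(r.get_obs()['joints'].round(2))"
```

```text
tcp [ 0.3861 -0.3288  0.9508] z [ 0.437 -0.381 -0.815] xaz 138.4 t 15.47 F [-0.2 -0.2  0.1]
shift [ 0.032  -0.0003 -0.0832] len 0.089 spin -0.01
[-0.34  0.09  1.14  0.56 -0.12  1.92  1.54]
```

Request:
play_rows --targets "-1 -0.1 0 -0.1 0; -1 -0.2 0 -0.2 0; -1 -0.3 0 -0.3 0; -1 -0.4 0 -0.4 0; -1 -0.4 0 -0.4 0; -1 -0.4 0 -0.4 0; -1 -0.4 0 -0.4 0; -1 -0.4 0 -0.4 0"

```text
clock: 16.13
tcp_pos: [0.4001, -0.3441, 0.9695]
orientation: [0.885, 2.339, -0.3]
contact_force: [-0.2, -0.7, -0.2]
grip_width: 0.0856
gripper_force: 0.0
```

Request:
play_rows --targets "-1 -0.1 0 -0.1 0; -1 -0.2 0 -0.2 0; -1 -0.3 0 -0.3 0; -1 -0.4 0 -0.4 0; -1 -0.4 0 -0.4 0; -1 -0.4 0 -0.4 0; -1 -0.4 0 -0.4 0; -1 -0.4 0 -0.4 0"

```text
clock: 16.8
tcp_pos: [0.3982, -0.3463, 0.9896]
orientation: [0.869, 2.296, -0.317]
contact_force: [0.7, 0.2, 0.1]
grip_width: 0.0853
gripper_force: 0.0
```

```bash
python3 -c "
from h import *
go([.33,-.28,1.0],139); print(r.get_obs()['joints'].round(2))"
```

```text
tcp [ 0.3982 -0.3463  0.9896] z [ 0.493 -0.429 -0.757] xaz 138.4 t 16.8 F [0.7 0.2 0.1]
shift [ 0.0651  0.0047 -0.07  ] len 0.096 spin -0.011
[ 0.09  0.16  0.81  0.39 -0.21  1.92  1.55]
```

Request:
play_rows --targets "-1 -0.1 0 -0.1 0; -1 -0.2 0 -0.2 0; -1 -0.3 0 -0.3 0; -1 -0.4 0 -0.4 0; -1 -0.4 0 -0.4 0; -1 -0.4 0 -0.4 0; -1 -0.4 0 -0.4 0; -1 -0.4 0 -0.4 0"

```text
clock: 17.47
tcp_pos: [0.3874, -0.3398, 1.0107]
orientation: [0.853, 2.253, -0.333]
contact_force: [-0.2, -0.2, 0.3]
grip_width: 0.0857
gripper_force: 0.0
```

Request:
play_rows --targets "-1 -0.1 0 -0.1 0; -1 -0.2 0 -0.2 0; -1 -0.3 0 -0.3 0; -1 -0.4 0 -0.4 0; -1 -0.4 0 -0.4 0; -1 -0.4 0 -0.4 0; -1 -0.4 0 -0.4 0; -1 -0.4 0 -0.4 0"

```text
clock: 18.13
tcp_pos: [0.3709, -0.3281, 1.0318]
orientation: [0.837, 2.211, -0.348]
contact_force: [0.9, 0.9, 0.2]
grip_width: 0.0855
gripper_force: 0.0
```

```bash
python3 -c "
from h import *
go([.33,-.28,1.0],139); print(r.get_obs()['joints'].round(2))"
```

```text
tcp [ 0.3709 -0.3281  1.0318] z [ 0.544 -0.472 -0.694] xaz 138.3 t 18.13 F [0.9 0.9 0.2]
shift [ 0.0663  0.0089 -0.0229] len 0.071 spin -0.011
[ 0.01  0.13  0.91  0.33 -0.23  1.92  1.55]
```

Request:
play_rows --targets "-1 -0.1 0 -0.1 0; -1 -0.2 0 -0.2 0; -1 -0.3 0 -0.3 0; -1 -0.4 0 -0.4 0; -1 -0.4 0 -0.4 0; -1 -0.4 0 -0.4 0; -1 -0.4 0 -0.4 0; -1 -0.4 0 -0.4 0"

```text
clock: 18.8
tcp_pos: [0.3508, -0.3138, 1.0525]
orientation: [0.821, 2.169, -0.363]
contact_force: [0.2, 0.5, -0.1]
grip_width: 0.0856
gripper_force: 0.0
```

```bash
python3 -c "
from h import *
go([.40,-.3,.5],138.9); print(r.get_obs()['joints'].round(2))
M=R.from_rotvec(r.get_obs()['orientation']).as_matrix();print(M.round(3))
q=scale((.53,-.19),'scene','pics/p7.png')
"
```

```text
tcp [ 0.3508 -0.3138  1.0525] z [ 0.567 -0.493 -0.66 ] xaz 138.3 t 18.8 F [ 0.2  0.5 -0.1]
shift [0.3968 0.0393 0.3859] len 0.555 spin -0.011
[-0.15  0.1   1.06  0.32 -0.21  1.92  1.55]
[[-0.493  0.66   0.567]
 [ 0.439  0.751 -0.493]
 [-0.751  0.006 -0.66 ]]
scale scene ((533.0225219726562, -199.44390869140625), (156.77932739257812, 85.4468765258789), 48.12717819213867) riser xy [[-0.1309 -0.002 ]]
```

```bash
python3 -c "
from h import *
go([.43,-.22,.7],138.9);go([.43,-.16,.4],138.9)"
```

```text
tcp [ 0.3505 -0.3137  1.0527] z [ 0.567 -0.493 -0.66 ] xaz 138.3 t 18.85 F [0.3 0.2 0.8]
shift [0.267  0.1205 0.2316] len 0.373 spin -0.011
tcp [ 0.3505 -0.3137  1.0527] z [ 0.567 -0.493 -0.66 ] xaz 138.3 t 18.85 F [0.3 0.2 0.8]
shift [0.5188 0.1637 0.4   ] len 0.675 spin -0.011
```

Request:
play_rows --targets "-1 0.029 0.013 0.025 0; -1 0.058 0.026 0.05 0; -1 0.087 0.039 0.075 0; -1 0.116 0.052 0.1 0; -1 0.145 0.065 0.125 0; -1 0.174 0.078 0.15 0; -1 0.203 0.091 0.175 0; -1 0.232 0.104 0.2 0"

```text
clock: 19.52
tcp_pos: [0.3911, -0.2674, 0.8605]
orientation: [0.809, 2.178, -0.364]
contact_force: [0.3, 1.2, -0.6]
grip_width: 0.085
gripper_force: 0.0
```

```bash
python3 -c "
from h import *
go([.43,-.15,.45],138.9); print(r.get_obs()['joints'].round(2))"
```

```text
tcp [ 0.3911 -0.2674  0.8605] z [ 0.568 -0.488 -0.663] xaz 139.2 t 19.52 F [ 0.3  1.2 -0.6]
shift [0.3387 0.1142 0.2368] len 0.429 spin 0.006
[-0.12 -0.33  0.15  1.27  0.53  1.48  1.06]
```

Request:
play_rows --targets "-1 0.03 0.01 0.021 0; -1 0.06 0.02 0.042 0; -1 0.09 0.03 0.063 0; -1 0.12 0.04 0.084 0; -1 0.15 0.05 0.105 0; -1 0.18 0.06 0.126 0; -1 0.21 0.07 0.147 0; -1 0.24 0.08 0.168 0"

```text
clock: 20.18
tcp_pos: [0.4293, -0.2521, 0.7362]
orientation: [0.852, 2.171, -0.384]
contact_force: [-3.7, -2.1, 0.3]
grip_width: 0.0858
gripper_force: 0.0
```

```bash
python3 -c "
from h import *
go([.455,-.13,.25],138.9); print(r.get_obs()['joints'].round(2))"
```

```text
tcp [ 0.4293 -0.2521  0.7362] z [ 0.545 -0.508 -0.667] xaz 137.3 t 20.18 F [-3.7 -2.1  0.3]
shift [0.405  0.1082 0.2761] len 0.502 spin -0.029
[ 0.49 -0.34 -0.22  1.57  0.32  1.16  1.06]
```

```bash
python3 -c "
from h import *
go([.56,-.30,.5],138.9)"
```

```text
tcp [ 0.4293 -0.2521  0.7362] z [ 0.545 -0.508 -0.667] xaz 137.3 t 20.18 F [-3.7 -2.1  0.3]
shift [0.0903 0.0545 0.253 ] len 0.274 spin -0.029
```

Request:
play_rows --targets "-1 0.013 0.008 0.036 -0.03; -1 0.026 0.016 0.072 -0.03; -1 0.039 0.023 0.108 -0.03; -1 0.052 0.031 0.145 -0.03; -1 0.065 0.039 0.181 -0.03; -1 0.077 0.046 0.217 -0.03; -1 0.09 0.055 0.253 -0.03; -1 0.09 0.055 0.253 -0.03"

```text
clock: 20.85
tcp_pos: [0.5668, -0.2889, 0.4917]
orientation: [0.798, 2.206, -0.383]
contact_force: [0.6, 0.7, -1.5]
grip_width: 0.0855
gripper_force: 0.0
```

```bash
python3 -c "
from h import *
go([.455,-.13,.25],138.9); print(r.get_obs()['joints'].round(2))"
```

```text
tcp [ 0.5668 -0.2889  0.4917] z [ 0.55  -0.49  -0.677] xaz 141.1 t 20.85 F [ 0.6  0.7 -1.5]
shift [0.3043 0.0545 0.0243] len 0.31 spin 0.039
[ 0.5  -0.09 -0.3   1.9   0.61  0.67  0.71]
```

Request:
play_rows --targets "-1 0.038 0.007 0.003 0.01; -1 0.076 0.014 0.006 0.02; -1 0.114 0.021 0.009 0.02; -1 0.152 0.028 0.012 0.02; -1 0.19 0.035 0.015 0.02; -1 0.228 0.042 0.018 0.02; -1 0.266 0.049 0.021 0.02; -1 0.304 0.054 0.024 0.02"

```text
clock: 21.52
tcp_pos: [0.4671, -0.1372, 0.2759]
orientation: [0.8, 2.189, -0.374]
contact_force: [-0.0, -0.5, 0.7]
grip_width: 0.0852
gripper_force: 0.0
```

```bash
python3 -c "
from h import *
go([.47,-.141,.013],138.9); o=r.get_obs();print(o['joints'].round(2),R.from_rotvec(o['orientation']).as_matrix().round(3))"
```

```text
tcp [ 0.4671 -0.1372  0.2759] z [ 0.561 -0.49  -0.667] xaz 140.3 t 21.52 F [-0.  -0.5  0.7]
shift [0.1927 0.0022 0.1788] len 0.263 spin 0.025
[ 0.58 -0.08 -0.81  2.42  1.26  0.63 -0.38] [[-0.513  0.649  0.561]
 [ 0.426  0.761 -0.49 ]
 [-0.745 -0.012 -0.667]]
```

Request:
play_rows --targets "-1 0.027 0 0.025 0.01; -1 0.054 0 0.05 0.02; -1 0.081 0.001 0.075 0.02; -1 0.108 0.001 0.1 0.02; -1 0.13 0.001 0.12 0.02; -1 0.15 0.002 0.138 0.02; -1 0.165 0.002 0.152 0.02; -1 0.172 0.002 0.16 0.02"

```text
clock: 22.18
tcp_pos: [0.5087, -0.1496, 0.1102]
orientation: [0.845, 2.181, -0.386]
contact_force: [0.5, -0.8, -0.4]
grip_width: 0.0854
gripper_force: 0.0
```

```bash
python3 -c "
from h import *
go([.47,-.141,.013],138.9); o=r.get_obs();print(o['joints'].round(2),R.from_rotvec(o['orientation']).as_matrix().round(3))"
```

```text
tcp [ 0.5087 -0.1496  0.1102] z [ 0.541 -0.505 -0.672] xaz 138.0 t 22.18 F [ 0.5 -0.8 -0.4]
shift [ 0.0951 -0.0191  0.04  ] len 0.105 spin -0.016
[ 0.89  0.94 -1.41  2.43  1.9   1.55 -0.76] [[-0.499  0.677  0.541]
 [ 0.45   0.736 -0.505]
 [-0.74  -0.009 -0.672]]
```

```bash
python3 -c "
from h import *
go([.498,-.166,.06],138.9);go([.498,-.166,.013],138.9)"
```

```text
tcp [ 0.5087 -0.1496  0.1102] z [ 0.541 -0.505 -0.672] xaz 138.0 t 22.18 F [ 0.5 -0.8 -0.4]
shift [ 0.0351 -0.0189  0.0362] len 0.054 spin -0.016
tcp [ 0.5087 -0.1496  0.1102] z [ 0.541 -0.505 -0.672] xaz 138.0 t 22.18 F [ 0.5 -0.8 -0.4]
shift [ 0.0699 -0.0185  0.0678] len 0.099 spin -0.016
```

Request:
play_rows --targets "-1 0.009 -0.005 0.009 -0.01; -1 0.018 -0.01 0.018 -0.01; -1 0.027 -0.015 0.027 -0.01; -1 0.035 -0.019 0.036 -0.01; -1 0.035 -0.019 0.036 -0.01; -1 0.035 -0.019 0.036 -0.01"

```text
clock: 22.68
tcp_pos: [0.5081, -0.1654, 0.0592]
orientation: [0.839, 2.196, -0.396]
contact_force: [-0.1, -0.1, 0.9]
grip_width: 0.0857
gripper_force: 0.0
```

```bash
python3 -c "
from h import *
go([.498,-.166,.013],138.9); o=r.get_obs();print(o['joints'].round(2),R.from_rotvec(o['orientation']).as_matrix().round(3))"
```

```text
tcp [ 0.5081 -0.1654  0.0592] z [ 0.532 -0.506 -0.679] xaz 139.0 t 22.68 F [-0.1 -0.1  0.9]
shift [ 0.0388 -0.0063  0.0263] len 0.047 spin 0.002
[ 0.93  1.18 -1.41  2.43  2.07  1.71 -0.69] [[-0.513  0.674  0.532]
 [ 0.446  0.739 -0.506]
 [-0.734 -0.022 -0.679]]
```

```bash
python3 -c "
from h import *
go([.485,-.158,.04],138.9)"
```

```text
tcp [ 0.5081 -0.1654  0.0592] z [ 0.532 -0.506 -0.679] xaz 139.0 t 22.68 F [-0.1 -0.1  0.9]
shift [ 0.0292 -0.0097 -0.003 ] len 0.031 spin 0.002
```

Request:
play_rows --targets "-1 0.01 -0.003 -0.01 0; -1 0.02 -0.006 -0.01 0; -1 0.03 -0.01 -0.01 0; -1 0.03 -0.01 -0.01 0; -1 0.03 -0.01 -0.01 0; -1 0.03 -0.01 -0.01 0"

```text
clock: 23.18
tcp_pos: [0.5036, -0.1536, 0.0448]
orientation: [0.847, 2.2, -0.407]
contact_force: [-0.1, 0.3, 0.6]
grip_width: 0.0852
gripper_force: 0.0
```

```bash
python3 -c "
from h import *
go([.485,-.158,.013],138.9); o=r.get_obs();print(o['joints'].round(2),riser(o['tcp_pos']),R.from_rotvec(o['orientation']).as_matrix().round(3))"
```

```text
tcp [ 0.5036 -0.1536  0.0448] z [ 0.522 -0.512 -0.682] xaz 139.0 t 23.18 F [-0.1  0.3  0.6]
shift [ 0.0308 -0.0149  0.0142] len 0.037 spin 0.001
[ 0.89  1.25 -1.41  2.43  2.09  1.79 -0.71] [[-0.18325902  0.01323493]] [[-0.515  0.68   0.522]
 [ 0.448  0.733 -0.512]
 [-0.731 -0.03  -0.682]]
```

Request:
play_rows --targets "-1 0.005 -0.002 0.004 0; -1 0.01 -0.004 0.009 0; -1 0.015 -0.006 0.013 0; -1 0.02 -0.008 0.017 0; -1 0.024 -0.01 0.021 0; -1 0.024 -0.01 0.021 0"

```text
clock: 23.68
tcp_pos: [0.4986, -0.1612, 0.0108]
orientation: [0.851, 2.203, -0.41]
contact_force: [-0.7, -0.1, -1.3]
grip_width: 0.0851
gripper_force: 0.0
```

```bash
python3 -c "
from h import *
go([.485,-.158,.013],138.9); o=r.get_obs();print(o['joints'].round(2),riser(o['tcp_pos']),R.from_rotvec(o['orientation']).as_matrix().round(3))
cv2.imwrite('pics/p8.png',r.grab_frame('scene')[:,:,::-1])"
```

```text
tcp [ 0.4986 -0.1612  0.0108] z [ 0.517 -0.513 -0.685] xaz 139.0 t 23.68 F [-0.7 -0.1 -1.3]
shift [ 0.0069 -0.007  -0.0102] len 0.014 spin 0.001
[ 0.93  1.42 -1.41  2.43  2.22  1.89 -0.63] [[-0.18200262  0.00420509]] [[-0.517  0.682  0.517]
 [ 0.45   0.731 -0.513]
 [-0.728 -0.033 -0.685]]
```

View pics/p8.png

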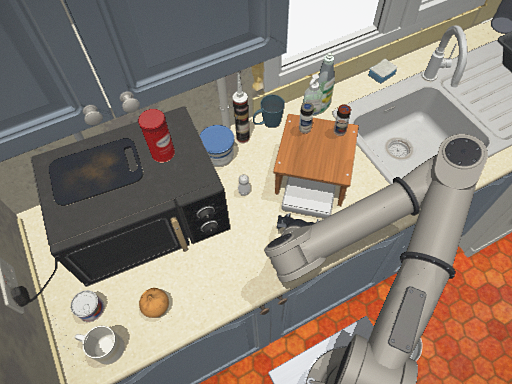

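The tilted hand (48°) is low behind the scale, with its fingers at about (295,222). The scale edge at (307,200) is still square, and the spice jars and salt are untouched. I'll push inward slowly while watching the force.

Request:
play_rows --targets "-1 -0.004 0 0.004 0; -1 -0.008 0 0.008 0; -1 -0.012 0 0.012 0; -1 -0.016 0 0.016 0; -1 -0.019 0 0.02 0; -1 -0.022 0.001 0.024 0; -1 -0.025 0.001 0.027 0; -1 -0.028 0.001 0.03 0"

```text
clock: 24.4
tcp_pos: [0.5297, -0.1877, 0.0115]
orientation: [0.848, 2.204, -0.408]
contact_force: [-4.2, 3.7, 2.3]
grip_width: 0.0854
gripper_force: 3.0
```

```bash
cat > s.py <<'E'
from h import *
o=r.get_obs();M=R.from_rotvec(o["orientation"]).as_matrix();print("t",o["clock"],"F",o["contact_force"].round(1),"tcp",o["tcp_pos"].round(4),"riser",riser(o["tcp_pos"]).round(4),"z",M[:,2].round(3),"y",M[:,1].round(3),"j",o["joints"].round(2))
c,s=np.cos(RY),np.sin(RY)
print("10mm in:",(np.array([c,s,0])*.01@M).round(4),"up:",(np.array([0,0,.01])@M).round(4),"left:",(np.array([-s,c,0])*.01@M).round(4))
E
python3 s.py
```

```text
t 24.4 F [-4.2  3.7  2.3] tcp [ 0.5297 -0.1877  0.0115] riser [[-0.1412  0.0046]] z [ 0.519 -0.512 -0.684] y [ 0.68   0.732 -0.032] j [ 0.99  1.4  -1.4   2.37  2.25  1.79 -0.54]
10mm in: [-0.0069  0.0003  0.0073] up: [-0.0073 -0.0003 -0.0068] left: [-0.      0.01   -0.0004]
```

Request:
play_rows --targets "-1 -0.002 0 0.002 0; -1 -0.004 0 0.004 0; -1 -0.006 0 0.006 0; -1 -0.008 0 0.009 0; -1 -0.01 0 0.011 0; -1 -0.012 0 0.013 0; -1 -0.014 0 0.015 0; -1 -0.016 0 0.017 0"

```text
clock: 25.07
tcp_pos: [0.5466, -0.2036, 0.0113]
orientation: [0.848, 2.204, -0.408]
contact_force: [-3.9, 3.5, 2.0]
grip_width: 0.0854
gripper_force: 2.7
```

```bash
python3 s.py; python3 -c "
from h import *
im=r.grab_frame('side')[:,:,::-1].copy();h2=cv2.imwrite('pics/s9.png',im)
a=cv2.imread('pics/side0.png');d=cv2.absdiff(im,a).max(2)
print('jar diff',d[205:235,348:375].mean(),'salt',d[172:188,246:260].mean())
q=scale((.52,-.185),'scene')"
```

```text
t 25.0667 F [-3.9  3.5  2. ] tcp [ 0.5466 -0.2036  0.0113] riser [[-0.118   0.0038]] z [ 0.519 -0.512 -0.685] y [ 0.68   0.732 -0.032] j [ 1.01  1.39 -1.39  2.33  2.27  1.74 -0.49]
10mm in: [-0.0069  0.0003  0.0073] up: [-0.0073 -0.0003 -0.0068] left: [-0.      0.01   -0.0004]
jar diff 59.72839506172839 salt 1.3258928571428572
scale scene ((842.1168823242188, -134.1329345703125), (2288.98583984375, 1588.869140625), 60.76215362548828) riser xy [[0.0591 0.2504]]
```

Request:
play_rows --targets "-1 -0.001 0 0.001 0; -1 -0.002 0 0.002 0; -1 -0.003 0 0.003 0; -1 -0.004 0 0.0045 0; -1 -0.005 0 0.0055 0; -1 -0.006 0 0.0065 0; -1 -0.0065 0 0.007 0; -1 -0.007 0 0.0075 0"

```text
clock: 25.83
tcp_pos: [0.554, -0.2104, 0.0113]
orientation: [0.849, 2.203, -0.409]
contact_force: [-4.5, 4.2, 3.2]
grip_width: 0.0853
gripper_force: 3.0
```

```bash
python3 s.py
```

```text
t 25.8333 F [-4.5  4.2  3.2] tcp [ 0.554  -0.2104  0.0113] riser [[-0.1079  0.0035]] z [ 0.519 -0.512 -0.684] y [ 0.681  0.732 -0.032] j [ 1.03  1.39 -1.39  2.31  2.27  1.72 -0.47]
10mm in: [-0.0069  0.0003  0.0073] up: [-0.0073 -0.0003 -0.0068] left: [-0.      0.01   -0.0004]
```

Request:
play_rows --targets "-1 -0.0005 0 0.0005 0; -1 -0.001 0 0.001 0; -1 -0.0015 0 0.0015 0; -1 -0.002 0 0.002 0; -1 -0.0025 0 0.0025 0; -1 -0.003 0 0.003 0; -1 -0.0035 0 0.0035 0; -1 -0.0035 0 0.0035 0"

```text
clock: 26.5
tcp_pos: [0.5576, -0.2138, 0.0113]
orientation: [0.849, 2.204, -0.409]
contact_force: [-3.7, 2.9, 1.3]
grip_width: 0.0855
gripper_force: 2.4
```

```bash
python3 s.py
```

```text
t 26.5 F [-3.7  2.9  1.3] tcp [ 0.5576 -0.2138  0.0113] riser [[-0.1029  0.0033]] z [ 0.519 -0.512 -0.685] y [ 0.681  0.732 -0.032] j [ 1.03  1.39 -1.39  2.3   2.27  1.71 -0.47]
10mm in: [-0.0069  0.0003  0.0073] up: [-0.0073 -0.0003 -0.0068] left: [-0.      0.01   -0.0005]
```

Request:
play_rows --targets "-1 -0.0005 0 0.0006 0; -1 -0.001 0 0.0012 0; -1 -0.0016 0 0.0018 0; -1 -0.0022 0 0.0024 0; -1 -0.0028 0 0.003 0; -1 -0.0033 0 0.0035 0; -1 -0.0038 0 0.0041 0; -1 -0.0044 0 0.0047 0"

```text
clock: 27.17
tcp_pos: [0.5622, -0.2181, 0.0113]
orientation: [0.849, 2.204, -0.409]
contact_force: [-4.0, 4.4, 1.4]
grip_width: 0.0855
gripper_force: 2.9
```

```bash
python3 s.py
```

```text
t 27.1667 F [-4.   4.4  1.4] tcp [ 0.5622 -0.2181  0.0113] riser [[-0.0966  0.0031]] z [ 0.519 -0.512 -0.685] y [ 0.68   0.732 -0.032] j [ 1.04  1.38 -1.38  2.29  2.28  1.7  -0.45]
10mm in: [-0.0069  0.0003  0.0073] up: [-0.0073 -0.0003 -0.0068] left: [-0.      0.01   -0.0004]
```

Request:
play_rows --targets "-1 -0.0005 0 0.0006 0; -1 -0.001 0 0.0012 0; -1 -0.0016 0 0.0018 0; -1 -0.0022 0 0.0024 0; -1 -0.0028 0 0.003 0; -1 -0.0033 0 0.0035 0; -1 -0.0038 0 0.0041 0; -1 -0.0044 0 0.0047 0"

```text
clock: 27.83
tcp_pos: [0.5669, -0.2225, 0.0113]
orientation: [0.849, 2.204, -0.409]
contact_force: [-3.8, 4.4, 2.3]
grip_width: 0.0854
gripper_force: 2.9
```

```bash
python3 s.py
```

```text
t 27.8333 F [-3.8  4.4  2.3] tcp [ 0.5669 -0.2225  0.0113] riser [[-0.0902  0.0029]] z [ 0.519 -0.512 -0.685] y [ 0.68   0.732 -0.032] j [ 1.04  1.38 -1.38  2.28  2.28  1.68 -0.44]
10mm in: [-0.0069  0.0003  0.0073] up: [-0.0073 -0.0003 -0.0068] left: [-0.      0.01   -0.0004]
```

Request:
play_rows --targets "-1 -0.0005 0 0.0006 0; -1 -0.001 0 0.0012 0; -1 -0.0016 0 0.0018 0; -1 -0.0022 0 0.0024 0; -1 -0.0028 0 0.003 0; -1 -0.0033 0 0.0035 0; -1 -0.0038 0 0.0041 0; -1 -0.0044 0 0.0047 0"

```text
clock: 28.5
tcp_pos: [0.5716, -0.2269, 0.0113]
orientation: [0.849, 2.204, -0.409]
contact_force: [-3.6, 4.0, 2.4]
grip_width: 0.0854
gripper_force: 2.9
```

```bash
python3 s.py
```

```text
t 28.5 F [-3.6  4.   2.4] tcp [ 0.5716 -0.2269  0.0113] riser [[-0.0838  0.0027]] z [ 0.519 -0.512 -0.685] y [ 0.681  0.732 -0.032] j [ 1.05  1.38 -1.38  2.27  2.28  1.67 -0.43]
10mm in: [-0.0069  0.0003  0.0073] up: [-0.0073 -0.0003 -0.0068] left: [-0.      0.01   -0.0004]
```

Request:
play_rows --targets "-1 -0.0005 0 0.0006 0; -1 -0.001 0 0.0012 0; -1 -0.0016 0 0.0018 0; -1 -0.0022 0 0.0024 0; -1 -0.0028 0 0.003 0; -1 -0.0033 0 0.0035 0; -1 -0.0038 0 0.0041 0; -1 -0.0044 0 0.0047 0"

```text
clock: 29.17
tcp_pos: [0.5764, -0.2312, 0.0113]
orientation: [0.849, 2.204, -0.409]
contact_force: [-4.3, 3.7, 1.9]
grip_width: 0.0854
gripper_force: 2.9
```

```bash
python3 s.py
```

```text
t 29.1667 F [-4.3  3.7  1.9] tcp [ 0.5764 -0.2312  0.0113] riser [[-0.0774  0.0025]] z [ 0.519 -0.512 -0.685] y [ 0.681  0.732 -0.032] j [ 1.05  1.38 -1.38  2.26  2.28  1.66 -0.42]
10mm in: [-0.0069  0.0003  0.0073] up: [-0.0073 -0.0003 -0.0068] left: [-0.      0.01   -0.0004]
```

Request:
play_rows --targets "-1 -0.0005 0 0.0006 0; -1 -0.001 0 0.0012 0; -1 -0.0016 0 0.0018 0; -1 -0.0022 0 0.0024 0; -1 -0.0028 0 0.003 0; -1 -0.0033 0 0.0035 0; -1 -0.0038 0 0.0041 0; -1 -0.0044 0 0.0047 0"

```text
clock: 29.83
tcp_pos: [0.5809, -0.2354, 0.0113]
orientation: [0.848, 2.204, -0.408]
contact_force: [-5.7, 4.6, 2.1]
grip_width: 0.0852
gripper_force: 3.8
```

```bash
python3 s.py
```

```text
t 29.8333 F [-5.7  4.6  2.1] tcp [ 0.5809 -0.2354  0.0113] riser [[-0.0712  0.0024]] z [ 0.519 -0.512 -0.685] y [ 0.68   0.732 -0.032] j [ 1.06  1.38 -1.38  2.25  2.29  1.65 -0.41]
10mm in: [-0.0069  0.0003  0.0073] up: [-0.0073 -0.0003 -0.0068] left: [-0.      0.01   -0.0004]
```

The force has risen from about 5.6 N to 7.3 N, so the strip is engaging. A finer step follows.

Request:
play_rows --targets "-1 -0.0004 0 0.0004 0; -1 -0.0007 0 0.0008 0; -1 -0.001 0 0.0011 0; -1 -0.0014 0 0.0015 0; -1 -0.0017 0 0.0018 0; -1 -0.002 0 0.0021 0"

```text
clock: 30.33
tcp_pos: [0.5829, -0.2372, 0.0113]
orientation: [0.848, 2.204, -0.408]
contact_force: [-5.5, 5.2, 3.6]
grip_width: 0.0855
gripper_force: 4.0
```

```bash
python3 s.py
```

```text
t 30.3333 F [-5.5  5.2  3.6] tcp [ 0.5829 -0.2372  0.0113] riser [[-0.0685  0.0023]] z [ 0.519 -0.512 -0.685] y [ 0.68   0.733 -0.032] j [ 1.06  1.38 -1.38  2.24  2.29  1.64 -0.4 ]
10mm in: [-0.0069  0.0003  0.0073] up: [-0.0073 -0.0003 -0.0068] left: [-0.      0.01   -0.0004]
```

Request:
play_rows --targets "-1 -0.0003 0 0.0003 0; -1 -0.0006 0 0.0006 0; -1 -0.0009 0 0.0009 0; -1 -0.0012 0 0.0013 0"

```text
clock: 30.67
tcp_pos: [0.5841, -0.2383, 0.0112]
orientation: [0.848, 2.205, -0.408]
contact_force: [-8.5, 7.6, 5.4]
grip_width: 0.0856
gripper_force: 5.8
```

```bash
python3 s.py
```

```text
t 30.6667 F [-8.5  7.6  5.4] tcp [ 0.5841 -0.2383  0.0112] riser [[-0.0669  0.0023]] z [ 0.519 -0.511 -0.685] y [ 0.68   0.733 -0.032] j [ 1.06  1.38 -1.38  2.24  2.29  1.64 -0.4 ]
10mm in: [-0.0069  0.0003  0.0073] up: [-0.0073 -0.0003 -0.0069] left: [-0.      0.01   -0.0004]
```

The force rose suddenly to 11 N, so the strip is fully pressed. I'll draw back straight and gently.

Request:
play_rows --targets "-1 0.0007 0 -0.0007 0; -1 0.002 0 -0.002 0; -1 0.004 0 -0.0042 0; -1 0.009 0 -0.0095 0; -1 0.019 0 -0.02 0; -1 0.033 -0.001 -0.035 0; -1 0.05 -0.002 -0.053 0; -1 0.066 -0.003 -0.07 0"

```text
clock: 31.33
tcp_pos: [0.5112, -0.1758, 0.0113]
orientation: [0.851, 2.202, -0.41]
contact_force: [-0.0, 0.0, -0.3]
grip_width: 0.0854
gripper_force: 0.0
```

```bash
python3 s.py; python3 -c "
from h import *
im=r.grab_frame('scene')[:,:,::-1];cv2.imwrite('pics/p10.png',im);b=r.grab_frame('side')[:,:,::-1]
a=cv2.resize(im[90:290,200:420],(440,400),interpolation=cv2.INTER_CUBIC);c=cv2.resize(b[110:290,200:398],(352,320))
o=np.zeros((400,792,3),np.uint8);o[:,:440]=a;o[:320,440:]=c;cv2.imwrite('pics/c10.png',o)"
```

```text
t 31.3333 F [-0.   0.  -0.3] tcp [ 0.5112 -0.1758  0.0113] riser [[-0.1629  0.0015]] z [ 0.518 -0.514 -0.684] y [ 0.682  0.73  -0.032] j [ 0.95  1.38 -1.38  2.41  2.22  1.82 -0.61]
10mm in: [-0.0068  0.0003  0.0073] up: [-0.0073 -0.0003 -0.0068] left: [ 0.      0.01   -0.0005]
```

View pics/c10.png

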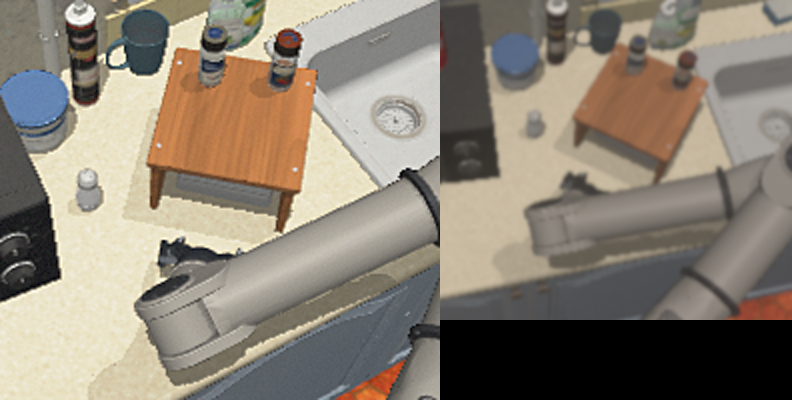

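The last picture shows the scale seated squarely deep under the board (lip at (225,190)), the hand clear of it, and the spice jars and salt standing. The jam jar is hidden under the forearm, so I'll check the forearm's height there.

```bash
python3 -c "
from h import *
A,B=[np.r_[cast(r.camera_info(n),p,0)[0],] for n,p in (('scene',(410,190)),('side',(361,220)))]
a,b=[np.array(r.camera_info(n)['position']) for n in('scene','side')]
u=(A-a)/np.linalg.norm(A-a);v=(B-b)/np.linalg.norm(B-b)
s=np.linalg.lstsq(np.c_[u,-v],b-a,rcond=None)[0];print((a+u*s[0]).round(3),(b+v*s[1]).round(3))
for n,f in(('scene','pics/scene0.png'),('side','pics/side0.png')):
  ci=r.camera_info(n);im=r.grab_frame(n)[:,:,::-1].astype(int);ref=cv2.imread(f).astype(int)
  for k,P,w in(('jam',[.398,-.425,.05],14),('salt',[.675,-.044,.05],8),('onion',[.45,.356,.047],14)):
    x,y=proj(ci,P)[0].astype(int);d=abs(im-ref).max(2)[y-w:y+w,x-w:x+w];print(n,k,(d>30).mean().round(2))
"
```

```text
[ 0.307 -0.328  0.321] [ 0.296 -0.327  0.316]
scene jam 0.88
scene salt 0.0
scene onion 0.0
side jam 0.82
side salt 0.0
side onion 0.0
```

```bash
python3 -c "
from h import *
print(r.get_obs()['contact_force'].round(1)); print(r.hand_in())"
```

```text
[ 0.3  0.2 -0.7]
the job is handed in; nothing more can be done
None
```

I pushed the scale squarely in under the riser until the charging bar was pressed to its stop (11 N at the wrist), then drew the hand clear and handed the job in. No verdict came back, and I couldn't see the jam jar at the end because the forearm hid it, though the forearm was well above the jar's height.

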